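# Pop the display case and park the toy car

## Task

On the toy shop counter, press the red pad of the display case's catch gently, just far enough for the clear lid to spring open, and let the lid swing fully up by itself without the robot touching it. Then set the yellow toy car down gently on the blue patch inside the case, on its wheels and lengthwise along the patch (nose either way), let go, and leave the lid standing open. Leave the red car, the green bank and the tub where they are.

Things in the scene. Friction and masses are not known exactly. Their poses are not given: they have to be found in the camera images.
- case: White open-topped display case fixed to the counter, 150 mm deep (x), 220 mm wide (y), 60 mm high, walls 5 mm, inner floor 8 mm above the counter. Origin: centre of its underside. +x points from its catch to its hinge side, +z up. The catch stands on a grey foot plate, 5 mm thick, 70 mm wide, that reaches 175 mm from the origin towards -x. Place and yaw vary.
- bay (a point): Centre of the blue patch (100 mm along x, 54 mm along y) on the case's inner floor; axes as the case. The top of the floor is 1 mm below this point. A car stands right with its origin over this point and its length along x.
- pad_axis (a point): A point fixed to the case, at the middle of the red press pad (30 mm along x, 40 mm along y) seen from above, 42 mm above the counter; axes as the case. It does NOT tell the pad's height: the pad sits on a screw, its top anywhere from 10 mm below to 10 mm above this point, different each time, and must be felt or seen.
- latch: Steel rocker; origin on its pivot, 35 mm above the counter, axes as the case at rest. Pressing the red pad (50 mm towards -x) straight down tips its hook off the lid's brass tongue. It resists 3.5 N at first, 8 to 12 N (most with a high pad) where it lets go, 5 to 7 mm down, plus 2 N per 10 mm/s of speed; hard stop at 8.7 mm. Over 18 N damages it. Springs back when let go.
- lid (a joint): Angle of the lid: 0 shut, grows as it opens, comes to rest at 1.75 rad (just past upright, above the far side of the case). Once unhooked its spring swings it up in about 1 s and holds it there.
- lid_hinge (a point): On the clear lid in a blue frame, 150 by 220 by 6 mm. The point is on the hinge: middle of the case's far (+x) top edge, 63 mm above the counter. Shut, the lid lies from there along -x; it swings up about its y axis. Shut, its front edge lies 70 mm behind the pad's middle; the edge rises in an arc of 150 mm radius (brass tongue 162 mm). The robot must not touch it while it opens.
- car_yellow: Yellow toy car, 80 mm long (x, nose to +x), 36 mm wide (y), 35 mm high, about 120 g, rigid wheels that do not roll. The sides are upright and flat for the lower 20 mm (36 mm across); the cabin above is 28 mm wide. Origin: centre of its underside. Stands on the counter beside the case, on either side. Do not drop it.
- car_red: Red toy car of the same shape; stands on the other side of the case. Leave alone.
- bank: Green bottle-shaped money bank, 76 mm across, 98 mm high, origin at its underside. Leave alone.
- tub: Jar-shaped tub of blocks with red cap, 80 mm across, 110 mm high, origin at its underside. Leave alone.
Mind the look-alikes: they are no part of the job. Of the things that look like the car_yellow, the largest one is meant.

How it is judged:
On the way, in this order (a step that is already met when the one before it is completed fails the run):
1. the lid has sprung fully open (value of joint lid above 1.5 rad), for 0.3 s.
2. the yellow car stands on the blue patch, released (x of car_yellow in the frame of bay between -0.018 and 0.018 m and y of car_yellow in the frame of bay between -0.018 and 0.018 m and z of car_yellow in the frame of bay between -0.005 and 0.005 m and angle between car_yellow's own z axis and vertical below 0.12 rad and angle between the x axis of car_yellow and the x axis of bay, either way round below 0.26 rad and linear speed of car_yellow below 0.02 m/s and contact force between the fingers and car_yellow below 0.1 N), for 0.3 s.
At the end, for the whole second after the job is handed in: Lid open beyond 1.5 rad; yellow car on its wheels on the case floor, within 18 mm of the blue patch's centre along and across, within 15 degrees of its length (nose either way), still and released; red car, bank and tub upright and within 30 mm of their starts (all of step 2 and value of joint lid above 1.5 rad and distance of each of car_red, bank, tub from where it was at the start of the episode below 0.03 m and angle between each of car_red, bank, tub's own z axis and vertical below 0.2 rad); the robot touches nothing.
It fails at once if the catch is pressed with more than 18 N (contact force between any of the fingers, the arm and latch above 18 N).
It fails at once if the robot touches the lid (over 1.5 N) before it is fully open (value of joint lid below 1.45 rad and contact force between any of the fingers, the arm and lid above 1.5 N).
It fails at once if the robot pushes the open lid with more than 10 N (contact force between any of the fingers, the arm and lid above 10 N).
It fails at once if the yellow car is dropped (moves faster than 0.7 m/s untouched by the fingers) (linear speed of car_yellow above 0.7 m/s and contact force between the fingers and car_yellow below 0.1 N).
It fails at once if the red car, the bank or the tub is shifted more than 30 mm or tipped (not (distance of each of car_red, bank, tub from where it was at the start of the episode below 0.03 m and angle between each of car_red, bank, tub's own z axis and vertical below 0.2 rad)).
It also fails if it takes over 54 s, if anything falls off the work surface, if the arm or the gripper's body presses on something with over 40 N, if the wrist force passes 120 N, or if a joint passes its speed limit or range.

## Robot

A 7-joint arm with a two-finger parallel gripper is mounted at the origin on the work surface. World frame = base frame: x ahead of the robot, y to its left, z up, the work surface at z = 0. Lengths are in m, angles in rad, forces in N, time in s.
With the tool pointing down it reaches from about 0.4 to 0.875 m from the base axis. Payload 19.3 kg.
Tool frame: the origin (TCP) lies on the centre line of the jaws, within the pads' length; the fingertips stand 14 mm ahead of it and the grasp point (between the pads) lies 5 mm behind it (bot.tip_extent is the distance from the TCP to the fingertips, in m); z points along the fingers, y is the line along which they close (so a half turn about z gives the same grasp; the last joint's range is limited). The gripper opens to 85 mm and grips with 20 to 120 N. Pads are 22 mm wide; open, the fingers measure 114 mm over their backs; the gripper's body (76 mm by 85 mm) begins 54 mm behind the grasp point. The pads swing forward as they close: fully open they stand 13 mm farther back than shut.
Start: joints at [1.081, 0.521, -0.036, 1.599, 0.021, 1.021, -0.113], TCP at [0.255, -0.571, 0.245] pointing down, gripper open.
Joint ranges: [-2.91, 2.91], [-0.3, 2.13], [-1.5, 1.42], [0.17, 2.43], [-1.26, 4.41], [0.16, 1.93], [-2.52, 2.52]. Speed limits (rad/s): [1.89, 1.89, 2.39, 2.39, 3.01, 3.01, 3.01].

## Interface

Orientations are given as [roll, pitch, yaw] about the fixed x, y, z axes, in that order (R = Rz(yaw) Ry(pitch) Rx(roll)).
In Python, from workcell import monitor, grab_frame, camera_model, bot gives the robot as it stands.
- The arm moves only by the tool move_arm, never from a script. Its argument "moves" is a list of rows, each a list of 4 numbers: the shift along the world's x, y, z in mm, then the turn about the world's z in rad. A call has 1 to 12 rows; each row is the pose to reach, as a shift and turn from the pose commanded when the call began; what a row does not reach only later rows make up. A row lasts 1/8 s, in which the tool goes at most 62.5 mm and 10.7 degrees, less where a joint would pass 70% of its speed; a pose out of reach is approached as far as the arm can. A call with a gripper value outside its range is refused whole. "gripper" is the opening, from 0 (shut) to 1 (fully open), set as the call begins (left out, the last holds). The fingers move at their own pace and stop on an object; "newtons" is the grip in N (left out, the last holds). Time passes only in rows, so rows that repeat a pose let the fingers close. It gives the time, the measured TCP pose, the force, the opening and the grip force at its end, in the units of the state.
- monitor.observe(): the state, without advancing time (a new reading comes with each control period).
- grab_frame(name): name is "scene" or "top" or "wrist"; returns the picture (384x512x3 uint8, blue, green, red); there is no depth.
- camera_model(name): a dict with "vfov" (degrees; the focal length in pixels is half the picture's height over the tangent of half this angle, whatever the lens; pixels are square), "cx", "cy" (the principal point, pixels), "R" (3x3) and "t" (3): a world point X has camera coordinates R X + t; the wrist camera has in their place "T_tool_cam" (4x4, takes a point from camera to tool coordinates, whose origin is the TCP and whose axes are the flange's). Camera axes: x right, y down, z forward; pixel columns grow to the right and rows downward; lengths in m; the calibration is good to about 2 mm. The wrist camera is an equidistant fisheye: a pixel r from the principal point sees the ray r / f radians off the axis. A picture is of the moment at which its call begins: read the wrist's pose just before it. camera_model takes no time and is no camera call.
- bot.job_done(): hands the job in; it is judged then, once.
The state is a dict: "clock": time; "qpos": joint angles; "qd": joint speeds; "joint_efforts": joint torques, N m; "position": TCP position; "tool_rot": TCP orientation; "force": force on the tool from outside, world axes, zero at the start; "moment": the same for the moment, N m; "grip_width": finger opening in m; "finger_force": force on a finger pad.
Only numpy, scipy, OpenCV 4.12 (cv2) and the standard library are available. Lean on these libraries where they do the work, as an engineer would, in place of code of your own. Each camera call takes 0.05 s, during which the arm holds its last target. There are 200 camera calls.

## Working session

There is one attempt and no reset: what is moved stays moved. The work goes in short steps, Python scripts to look and compute and a tool call to move; the robot and the scene stay as the last step left them, time stands still between calls to the robot, and variables do not carry over. Pictures are saved under pics/ and viewed, at most 10 in all, crops included, and the job is handed in when it is done.

Besides the shell and the picture viewer there is one more tool, called after "Emit:" as name(argument=value, ...) on one line, values as JSON. move_arm: Moves the arm, as the interface text tells. Its arguments: {"type":"object","properties":{"moves":{"type":"array","items":{"type":"array","items":{"type":"number"}}},"gripper":{"type":"number"},"newtons":{"type":"number"}},"required":["moves"]}

```bash
mkdir -p pics; ls
cat > h.py <<'E'
import numpy as np, cv2
from workcell import monitor, grab_frame, camera_model, bot
def ray(name,px):
    c=camera_model(name); f=192/np.tan(np.radians(c["vfov"])/2)
    R=np.array(c["R"]);t=np.array(c["t"])
    d=R.T@np.array([(px[0]-c["cx"])/f,(px[1]-c["cy"])/f,1.]); return -R.T@t,d
def onz(name,px,z):
    o,d=ray(name,px); return o+d*(z-o[2])/d[2]
def proj(name,X):
    c=camera_model(name); f=192/np.tan(np.radians(c["vfov"])/2)
    p=np.array(c["R"])@X+np.array(c["t"]); return f*p[0]/p[2]+c["cx"],f*p[1]/p[2]+c["cy"]
E
python3 - <<'E'
from h import *
s=monitor.observe();print(s)
a=grab_frame("scene");b=grab_frame("top")
cv2.imwrite("pics/scene0.png",a);cv2.imwrite("pics/top0.png",b)
for n in("scene","top"):
    c=camera_model(n);print(n,c,ray(n,(256,192)))
E
```

```text
pics
{'clock': 0.0, 'qpos': array([ 1.0808076 ,  0.52200292, -0.03632353,  1.60002098,  0.021212  ,
        1.0210765 , -0.1128159 ]), 'qd': array([-1.60668551e-04,  8.41407677e-04, -9.38029344e-04, -1.64285453e-04,
        2.19997135e-03,  7.42468904e-05,  4.61026076e-04]), 'joint_efforts': array([-8.62506090e-05, -9.27110267e+01,  1.97966538e+00, -3.69931984e+01,
        1.78906659e-02,  8.21326015e-03,  6.98983672e-05]), 'position': array([ 0.25456024, -0.57045624,  0.24472803]), 'tool_rot': array([-3.14047403e+00,  9.20079396e-05,  4.19766052e-01]), 'force': array([ 0.43182139,  0.14212158, -0.24775185]), 'moment': array([-0.03065888,  0.05948032, -0.01089096]), 'finger_force': 0.0, 'grip_width': 0.08541016201292653}
scene {'vfov': 54.43573205301509, 'cx': 256.9581017991923, 'cy': 196.57190546684953, 'R': array([[-0.85259783,  0.52255933, -0.00294586],
       [ 0.40586604,  0.65863132, -0.63362255],
       [-0.32916515, -0.54142084, -0.77363672]]), 't': array([ 0.46614911, -0.19609999,  1.20947038])} (array([0.87514354, 0.54039949, 0.81281053]), array([-0.3319476 , -0.55082833, -0.76586913]))
top {'vfov': 47.875229458666084, 'cx': 256.8689727614101, 'cy': 191.00292248370238, 'R': array([[-0.02179653, -0.99953466, -0.02133973],
       [-0.98078785,  0.02551678, -0.19340136],
       [ 0.19385588,  0.01671427, -0.98088762]]), 't': array([0.05685573, 0.57340185, 0.99439207])} (array([0.37085607, 0.02557737, 1.08749685]), array([ 0.19163862,  0.01878132, -0.98129061]))
```

View pics/top0.png

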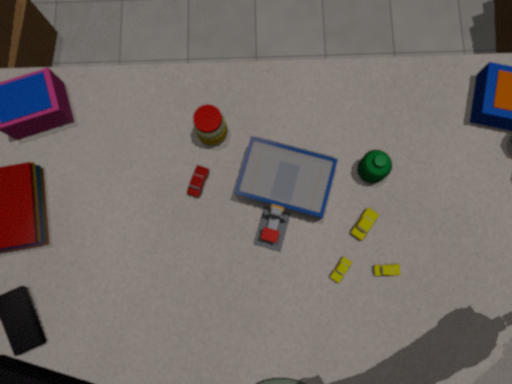

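View pics/scene0.png

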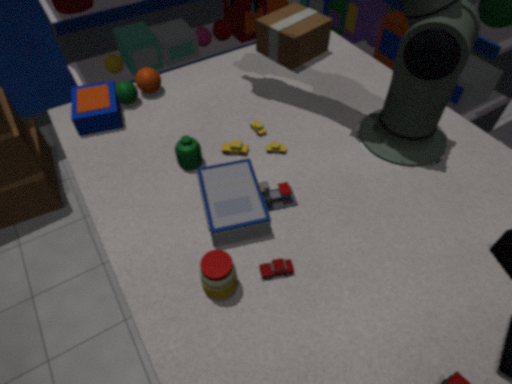

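The top view shows the case lid at (287,178), the red pad at (270,236), the tub at (209,125), the bank at (374,167) and the red car at (198,181). There are three yellow cars: A at (364,224), B at (341,270) and C at (387,270). A looks largest. In the scene view, A is at (235,148) and the pad at (285,190).

```bash
cat > m.py <<'E'
from h import *
T=cv2.imread("pics/top0.png");S=cv2.imread("pics/scene0.png")
def blobs(im,lo,hi,n,amin=20):
    m=cv2.inRange(cv2.cvtColor(im,cv2.COLOR_BGR2HSV),lo,hi)
    cs,_=cv2.findContours(m,cv2.RETR_EXTERNAL,cv2.CHAIN_APPROX_NONE)
    return sorted([c for c in cs if cv2.contourArea(c)>amin],key=cv2.contourArea)[::-1][:n]
for c in blobs(T,(22,120,60),(36,255,255),4):
    r=cv2.minAreaRect(c); b=cv2.boxPoints(r); w=np.array([onz("top",p,.02)[:2] for p in b])
    e=w[1]-w[0];g=w[2]-w[1]; L=max((e,g),key=np.linalg.norm)
    print("yel",np.round(r[0],1),"c",onz("top",r[0],.018).round(4),"size",np.linalg.norm(e).round(3),np.linalg.norm(g).round(3),"yaw",np.arctan2(L[1],L[0]).round(3))
for c in blobs(S,(22,120,60),(36,255,255),4): print("yelS",cv2.minAreaRect(c)[0],onz("scene",cv2.minAreaRect(c)[0],.018).round(4))
for c in blobs(T,(100,100,40),(125,255,255),6,200):
    r=cv2.minAreaRect(c)
    if not 200<r[0][0]<350: continue
    b=cv2.boxPoints(r);w=np.array([onz("top",p,.066)[:2] for p in b]);print("lid",b.round(1).tolist(),w.round(4).tolist(),[np.linalg.norm(w[i]-w[i-1]).round(3) for i in range(4)],w.mean(0).round(4))
    h=cv2.approxPolyDP(cv2.convexHull(c),6,True)[:,0]; w=np.array([onz("top",p,.066)[:2] for p in h]);print(" poly",h.tolist(),w.round(4).tolist(),[np.linalg.norm(w[i]-w[i-1]).round(3) for i in range(len(w))])
for n,im in(("top",T),("scene",S)):
  for lo,hi in (((0,150,60),(6,255,255)),((174,150,60),(180,255,255))):
    for c in blobs(im,lo,hi,8): r=cv2.minAreaRect(c);print("red",n,np.round(r[0],1),np.round(r[1],1),cv2.contourArea(c),cv2.boundingRect(c), onz(n,r[0],.04).round(4))
for c in blobs(T,(60,100,30),(90,255,255),3): print("green",cv2.minEnclosingCircle(c),onz("top",cv2.minEnclosingCircle(c)[0],.05).round(3))
o=[cv2.resize(T[y:y+96,x:x+128],None,fx=5,fy=5,interpolation=cv2.INTER_CUBIC) for x,y in((230,160),)][0]
q=cv2.resize(T[200:290,320:410],(450,450),interpolation=cv2.INTER_CUBIC)
p=cv2.resize(S[150:220,240:310],(350,350),interpolation=cv2.INTER_CUBIC)
o=np.zeros((450,800,3),np.uint8);o[:,:450]=q;o[:350,450:]=p;cv2.imwrite("pics/crop0.png",o)
E
python3 m.py
```

```text
yel [364.  223.5] c [ 0.4935 -0.2191  0.018 ] size 0.081 0.035 yaw -0.636
yel [340.3 269.3] c [ 0.3834 -0.1541  0.018 ] size 0.061 0.027 yaw -0.639
yel [386.5 269.5] c [ 0.3806 -0.2655  0.018 ] size 0.06 0.026 yaw -1.593
yel [222.5 133.4] c [0.7367 0.1296 0.018 ] size 0.048 0.02 yaw -0.648
yelS (234.5, 146.5) [ 0.4915 -0.2229  0.018 ]
yelS (276.0, 146.5) [ 0.3823 -0.1555  0.018 ]
yelS (258.1941223144531, 126.97648620605469) [ 0.3809 -0.2628  0.018 ]
yelS (212.7430877685547, 290.6446228027344) [0.7679 0.1678 0.018 ]
lid [[235.0, 193.6999969482422], [251.3000030517578, 135.0], [338.0, 159.10000610351562], [321.70001220703125, 217.6999969482422]] [[0.5676, 0.0958], [0.7142, 0.0537], [0.6468, -0.1561], [0.5041, -0.1093]] [np.float64(0.215), np.float64(0.153), np.float64(0.22), np.float64(0.15)] [ 0.6082 -0.029 ]
 poly [[268, 142], [336, 159], [321, 217], [236, 192]] [[0.6949, 0.0129], [0.6471, -0.1513], [0.5059, -0.1078], [0.5716, 0.0933]] [np.float64(0.147), np.float64(0.171), np.float64(0.148), np.float64(0.212)]
red top [ 17.5 205. ] [84. 35.] 2544.5 (0, 163, 36, 85) [0.5579 0.6385 0.04  ]
red top [207.5 118.5] [27. 27.] 569.0 (194, 105, 28, 28) [0.7703 0.1657 0.04  ]
red top [197.2 180.9] [12.7 29.7] 261.5 (188, 166, 20, 31) [0.6073 0.1912 0.04  ]
red top [269.3 235. ] [16.5 12.3] 167.5 (261, 228, 18, 14) [0.4687 0.0158 0.04  ]
red scene [215.7 264.4] [27.3 30.4] 647.0 (201, 250, 31, 29) [0.7349 0.1233 0.04  ]
red scene [457.5 378. ] [21. 10.] 104.0 (447, 373, 22, 11) [0.4542 0.5828 0.04  ]
red scene [266.5 269.9] [12.1 11.2] 89.5 (261, 264, 13, 13) [0.6418 0.1973 0.04  ]
red scene [284.6 188.4] [10.7  9.7] 78.5 (279, 183, 12, 11) [0.4671 0.0144 0.04  ]
red scene [278.5 264.5] [ 9. 11.] 78.0 (273, 260, 12, 10) [0.6105 0.2002 0.04  ]
red scene [289. 266.] [10.  6.] 37.5 (286, 261, 7, 11) [0.5919 0.2162 0.04  ]
green ((375.0, 166.0), 16.278919219970703) [ 0.631 -0.249  0.05 ]
```

View pics/crop0.png

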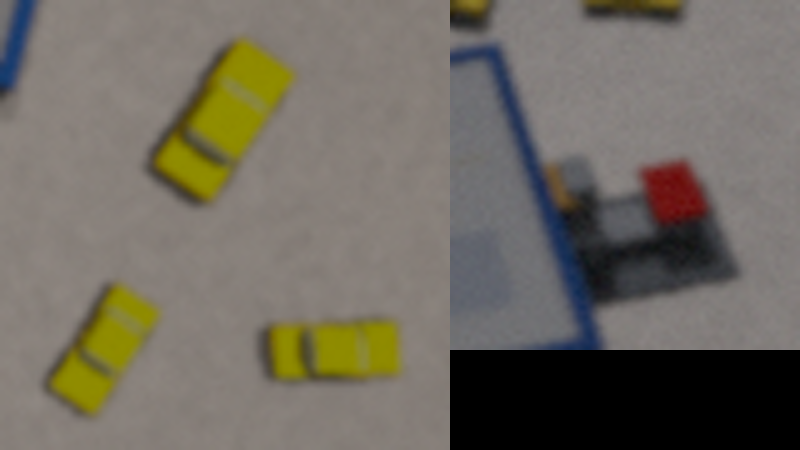

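A at top (364,224) measures 81×35 mm. B and C are about 60×27 mm, so A is the right car, and the close crop confirms it. Next is a move over the pad with the gripper shut.

Emit:
move_arm(moves=[[18,50,0,-0.06],[36,100,0,-0.12],[55,150,0,-0.2],[73,200,0,-0.3],[91,250,0,-0.4],[110,300,0,-0.5],[128,350,0,-0.6],[146,400,0,-0.72],[165,450,0,-0.72],[183,500,-20,-0.72],[200,545,-60,-0.72],[212,585,-110,-0.72]], gripper=0, newtons=30)

```text
clock: 1.6
position: [0.4671, 0.0144, 0.1366]
tool_rot: [-3.14, -0.002, -0.3]
force: [1.5, 0.6, -0.9]
grip_width: -0.0001
finger_force: 0.0
```

Run:
```python
from h import *
s=monitor.observe();print(s["clock"],s["position"],s["tool_rot"],s["qpos"].round(2),s["force"],s["grip_width"],bot.tip_extent,camera_model("wrist"))
s=grab_frame("scene");w=grab_frame("wrist")
o=np.zeros((384,800,3),np.uint8);o[:,:512]=w;o[:360,512:800]=cv2.resize(s[120:240,220:316],(288,360),interpolation=cv2.INTER_CUBIC);cv2.imwrite("pics/p1.png",o)
```

```text
1.6 [0.46712576 0.01444332 0.1366385 ] [-3.14042004e+00 -1.73890570e-03 -2.99775844e-01] [-0.04  0.44 -0.15  2.1   0.11  0.6  -2.14] [ 1.45263399  0.64673855 -0.85117998] -7.539250912871e-05 0.014 {'vfov': 65.70646984690485, 'cx': 257.1525683195826, 'cy': 194.62422695392283, 'T_tool_cam': array([[-6.48619629e-04, -9.61682974e-01, -2.74163158e-01,
         7.02744638e-02],
       [ 9.99998508e-01, -1.84756406e-04, -1.71774200e-03,
        -3.10650261e-04],
       [ 1.60126983e-03, -2.74163863e-01,  9.61681658e-01,
        -1.28517584e-01],
       [ 0.00000000e+00,  0.00000000e+00,  0.00000000e+00,
         1.00000000e+00]])}
```

View pics/p1.png

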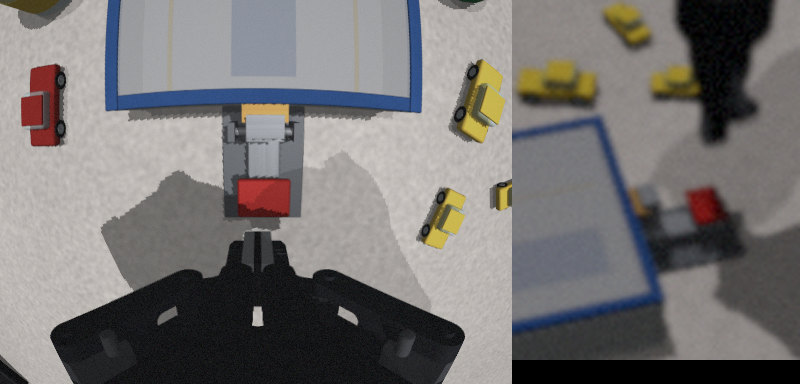

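The wrist view shows the pad at (264,198), its hinge arm above it and the lid edge at row 100. The fingers are over the outer side, at column 258. The camera body faces the lid, so I flip the tool half a turn, which also centres joint 7. I check the pad from this picture.

Emit:
move_arm(moves=[[0,0,0,0.18],[0,0,0,0.36],[0,0,0,0.54],[0,0,0,0.72],[0,0,0,0.9],[0,0,0,1.08],[0,0,0,1.26],[0,0,0,1.44],[0,0,0,1.62],[0,0,0,1.8],[0,0,0,1.98],[0,0,0,2.16]])

```text
clock: 3.2
position: [0.4662, 0.0118, 0.1377]
tool_rot: [-3.141, 0.001, 1.865]
force: [-0.8, -0.9, -0.1]
grip_width: 0.0002
finger_force: 0.0
```

Emit:
move_arm(moves=[[0,0,-5,0.18],[0,0,-15,0.36],[0,0,-25,0.54],[0,0,-35,0.72],[0,0,-45,0.9],[0,0,-50,0.98],[0,0,-50,0.98]])

```text
clock: 4.08
position: [0.466, 0.0119, 0.0872]
tool_rot: [-3.141, -0.0, 2.839]
force: [-0.2, -0.2, 1.3]
grip_width: 0.0002
finger_force: 0.0
```

```bash
cat >> h.py <<'E'
from scipy.spatial.transform import Rotation as Ro
def wray(px,pos,rpy):
    c=camera_model("wrist"); f=192/np.tan(np.radians(c["vfov"])/2)
    d=np.array([px[0]-c["cx"],px[1]-c["cy"]]);r=np.hypot(*d);a=r/f
    v=np.array([*(d/r*np.sin(a)),np.cos(a)]);T=np.array(c["T_tool_cam"]);R=Ro.from_euler("xyz",rpy).as_matrix()
    return pos+R@T[:3,3],R@T[:3,:3]@v
def wz(px,pos,rpy,z):
    o,d=wray(px,pos,rpy);return o+d*(z-o[2])/d[2]
E
python3 - <<'E'
from h import *
P=np.array([.46713,.01444,.13664]);rp=[-3.1404,-.0017,-.29978]
im=cv2.imread("pics/p1.png")[:,:512]
m=cv2.inRange(cv2.cvtColor(im,cv2.COLOR_BGR2HSV),(0,150,60),(6,255,255))[150:230,220:310]
c=max(cv2.findContours(m,0,2)[0],key=cv2.contourArea);b=cv2.boxPoints(cv2.minAreaRect(c))+[220,150];print(b)
for z in(.032,.042,.052):
    w=np.array([wz(p,P,rp,z) for p in b]);print(z,w.mean(0).round(4),[np.linalg.norm(w[i]-w[i-1]).round(4) for i in range(4)])
s=monitor.observe();print(s["clock"],s["position"],s["tool_rot"],s["qpos"].round(2),s["force"])
E
```

```text
[[238. 179.]
 [289. 179.]
 [289. 216.]
 [238. 216.]]
0.032 [0.4652 0.009  0.032 ] [np.float64(0.0316), np.float64(0.0411), np.float64(0.0317), np.float64(0.0427)]
0.042 [0.4681 0.0084 0.042 ] [np.float64(0.0303), np.float64(0.0394), np.float64(0.0304), np.float64(0.0408)]
0.052 [0.471  0.0077 0.052 ] [np.float64(0.0289), np.float64(0.0376), np.float64(0.029), np.float64(0.039)]
4.075 [0.46601984 0.01194134 0.08724829] [-3.14096892e+00 -4.86130686e-04  2.83856138e+00] [ 0.49  0.68 -0.86  2.1   0.8   0.73  0.37] [-0.2057507  -0.22617644  1.28242647]
```

Emit:
move_arm(moves=[[1,0,-6,0],[1,0,-12,0],[1,0,-16,0],[1,0,-18,0],[1,0,-19,0],[1,0,-20,0],[1,0,-21,0],[1,0,-22,0],[1,0,-23,0]])

```text
clock: 5.2
position: [0.4672, 0.0126, 0.0643]
tool_rot: [-3.142, 0.0, 2.84]
force: [0.1, 0.0, 0.5]
grip_width: -0.0002
finger_force: 0.0
```

Emit:
move_arm(moves=[[0,0,-0.7,0],[0,0,-1.4,0],[0,0,-2.1,0],[0,0,-2.8,0],[0,0,-3.5,0]])

```text
clock: 5.82
position: [0.4672, 0.0126, 0.0608]
tool_rot: [-3.142, -0.0, 2.84]
force: [1.0, 0.3, 0.1]
grip_width: 0.0002
finger_force: 0.0
```

Emit:
move_arm(moves=[[0,0,-0.7,0],[0,0,-1.4,0],[0,0,-2.1,0],[0,0,-2.8,0],[0,0,-3.5,0]])

```text
clock: 6.45
position: [0.467, 0.0127, 0.0574]
tool_rot: [-3.141, -0.0, 2.84]
force: [-3.8, 0.3, 6.2]
grip_width: 0.0001
finger_force: 3.6
```

Emit:
move_arm(moves=[[0,0,-0.5,0],[0,0,-1,0],[0,0,-1.5,0]])

```text
clock: 6.82
position: [0.4668, 0.0128, 0.0559]
tool_rot: [-3.141, -0.0, 2.84]
force: [-4.3, 0.7, 7.5]
grip_width: -0.0001
finger_force: 4.2
```

Emit:
move_arm(moves=[[0,0,-0.5,0],[0,0,-1,0]])

```text
clock: 7.08
position: [0.4667, 0.0128, 0.0549]
tool_rot: [-3.141, -0.001, 2.84]
force: [-5.2, 1.0, 9.3]
grip_width: -0.0
finger_force: 4.7
```

Emit:
move_arm(moves=[[0,0,-0.4,0],[0,0,-0.8,0]])

```text
clock: 7.32
position: [0.4666, 0.0128, 0.0541]
tool_rot: [-3.141, -0.001, 2.84]
force: [-6.1, 0.8, 8.8]
grip_width: 0.0
finger_force: 4.9
```

```bash
cat > lid.py <<'E'
from h import *
s=monitor.observe();w=grab_frame("scene")
r=cv2.imread("pics/scene0.png"); d=cv2.absdiff(w,r)[155:245,190:255]; print(s["clock"],s["position"].round(4),s["force"].round(1),"lidchange",(d.max(2)>40).mean().round(3))
E
python3 lid.py
```

```text
7.325 [0.4666 0.0128 0.0541] [-6.1  0.8  8.8] lidchange 0.0
```

Emit:
move_arm(moves=[[0,0,-0.4,0],[0,0,-0.8,0]])

```text
clock: 7.62
position: [0.4666, 0.0128, 0.0533]
tool_rot: [-3.141, -0.001, 2.84]
force: [-6.4, 1.5, 9.7]
grip_width: 0.0
finger_force: 5.3
```

```bash
python3 lid.py
```

```text
7.625 [0.4666 0.0128 0.0533] [-6.4  1.5  9.7] lidchange 0.0
```

Emit:
move_arm(moves=[[0,0,-0.4,0],[0,0,-0.7,0]])

```text
clock: 7.92
position: [0.4666, 0.0128, 0.0526]
tool_rot: [-3.141, -0.001, 2.84]
force: [-6.4, 2.0, 10.8]
grip_width: 0.0
finger_force: 5.5
```

```bash
python3 lid.py
```

```text
7.925 [0.4666 0.0128 0.0526] [-6.4  2.  10.8] lidchange 0.0
```

Emit:
move_arm(moves=[[0,0,-0.3,0],[0,0,-0.6,0],[0,0,-0.6,0]])

```text
clock: 8.35
position: [0.4665, 0.0129, 0.052]
tool_rot: [-3.141, -0.001, 2.84]
force: [-6.9, 1.5, 8.8]
grip_width: -0.0
finger_force: 5.3
```

```bash
python3 lid.py
```

```text
8.35 [0.4665 0.0129 0.052 ] [-6.9  1.5  8.8] lidchange 0.208
```

The lid has sprung. I hold still while it swings up.

Emit:
move_arm(moves=[[0,0,0,0],[0,0,0,0],[0,0,0,0],[0,0,0,0],[0,0,0,0],[0,0,0,0],[0,0,0,0],[0,0,0,0],[0,0,0,0],[0,0,0,0],[0,0,0,0],[0,0,0,0]])

```text
clock: 9.9
position: [0.4665, 0.0129, 0.052]
tool_rot: [-3.141, -0.001, 2.84]
force: [-6.4, 2.2, 9.5]
grip_width: 0.0001
finger_force: 5.3
```

Emit:
move_arm(moves=[[0,0,1,0],[0,0,3,0],[0,0,8,0],[-5,0,20,0],[-10,-10,50,0],[-10,-50,80,-0.05],[-5,-95,80,-0.15],[5,-145,80,-0.25],[15,-195,80,-0.34],[25,-230,80,-0.34],[25,-230,80,-0.34]], gripper=1)

```text
clock: 11.28
position: [0.4919, -0.2197, 0.1323]
tool_rot: [-3.141, 0.0, 2.496]
force: [-1.0, 1.1, 0.5]
grip_width: 0.0854
finger_force: 0.0
```

Run:
```python
from h import *
s=monitor.observe();print(s["clock"],s["position"],s["tool_rot"],s["qpos"].round(2),s["force"],s["grip_width"])
a=grab_frame("top");b=grab_frame("scene");w=grab_frame("wrist");cv2.imwrite("pics/top1.png",a);cv2.imwrite("pics/sc1.png",b);cv2.imwrite("pics/w1.png",w)
o=np.zeros((600,800,3),np.uint8);o[:300,:400]=cv2.resize(a,(400,300));o[:300,400:]=cv2.resize(b,(400,300));o[300:,:400]=cv2.resize(w,(400,300));o[300:,400:]=cv2.resize(a[120:255,210:390],(400,300));cv2.imwrite("pics/p2.png",o)
```

```text
11.275 [ 0.49194449 -0.21974322  0.13230204] [-3.14149478e+00  3.09282592e-04  2.49597145e+00] [ 0.9   0.67 -0.83  1.9   0.64  0.87  0.66] [-0.98283634  1.05454405  0.50815673] 0.08535606939344653
```

View pics/p2.png

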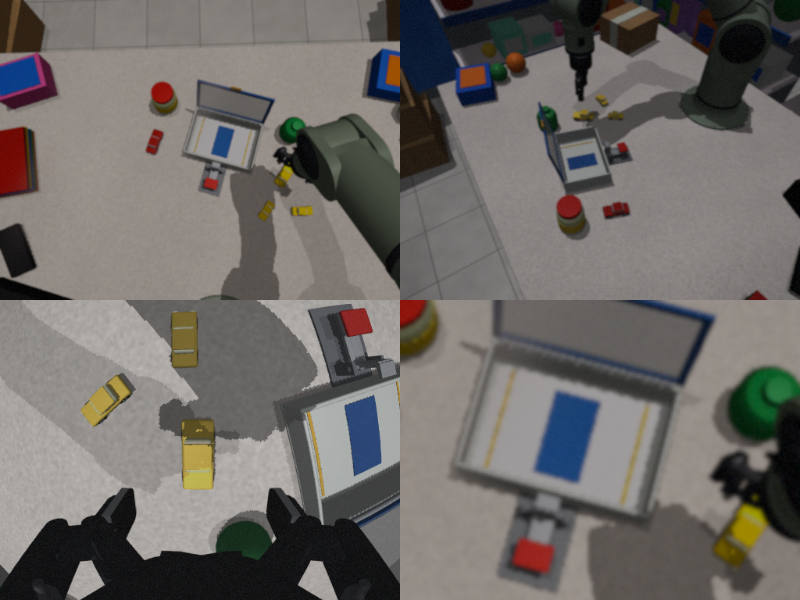

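The lid stands open. In the wrist view, yellow car A is near pixel (253,198), between the fingers, and the blue patch shows in both views. I refine both positions.

Run:
```python
from h import *
P=np.array([.49194,-.21974,.1323]);rp=[-3.14149,.0003,2.49597]
w=cv2.imread("pics/w1.png");t=cv2.imread("pics/top1.png")
def big(im,lo,hi,box):
    m=np.zeros(im.shape[:2],np.uint8);x0,y0,x1,y1=box;m[y0:y1,x0:x1]=cv2.inRange(cv2.cvtColor(im,cv2.COLOR_BGR2HSV),lo,hi)[y0:y1,x0:x1]
    return max(cv2.findContours(m,0,1)[0],key=cv2.contourArea)
c=big(w,(18,90,50),(36,255,255),(210,140,300,260)); r=cv2.minAreaRect(c);print(r,cv2.boundingRect(c))
for z in (0.01,.02,.035):
    q=np.array([wz(p,P,rp,z) for p in c[:,0]]);h=cv2.minAreaRect((q[:,:2]*1e3).astype(np.float32));print(z,h)
y=big(w,(100,120,40),(125,255,255),(430,120,500,240))
q=np.array([wz(p,P,rp,.009) for p in y[:,0]]);print("patch wrist",cv2.minAreaRect((q[:,:2]*1e3).astype(np.float32)))
y=big(t,(100,120,40),(125,255,255),(260,155,310,210))
q=np.array([onz("top",p,.009) for p in y[:,0]]);print("patch top",cv2.minAreaRect((q[:,:2]*1e3).astype(np.float32)))
s=cv2.imread("pics/sc1.png");y=big(s,(100,120,40),(125,255,255),(205,190,250,225))
q=np.array([onz("scene",p,.009) for p in y[:,0]]);print("patch scene",cv2.minAreaRect((q[:,:2]*1e3).astype(np.float32)))
```

```text
((253.0, 197.5), (89.0, 42.0), 90.0) (232, 153, 43, 90)
0.01 ((495.7369384765625, -226.17105102539062), (36.1890983581543, 82.44961547851562), 52.875892639160156)
0.02 ((493.4024353027344, -224.24229431152344), (34.74616241455078, 79.16215515136719), 52.87589645385742)
0.035 ((489.9006042480469, -221.34921264648438), (32.58171081542969, 74.23092651367188), 52.87591552734375)
patch wrist ((609.17626953125, -32.36029052734375), (53.90599060058594, 99.44412231445312), 72.73572540283203)
patch top ((608.2119750976562, -27.729835510253906), (48.885101318359375, 94.81253814697266), 73.020263671875)
patch scene ((606.9655151367188, -27.686767578125), (47.89234924316406, 93.73216247558594), 72.92545318603516)
```

Emit:
move_arm(moves=[[1.5,-1.5,-20,0],[1.5,-1.5,-45,0],[1.5,-1.5,-70,0],[1.5,-1.5,-90,0],[1.5,-1.5,-105,0],[1.5,-1.5,-113,0],[1.5,-1.5,-117,0],[1.5,-1.5,-117,0]])

```text
clock: 12.42
position: [0.4939, -0.2189, 0.0151]
tool_rot: [3.142, 0.0, 2.5]
force: [-0.2, 0.5, -0.0]
grip_width: 0.0855
finger_force: 0.0
```

Emit:
move_arm(moves=[[0,0,0,0],[0,0,0,0],[0,0,0,0],[0,0,0,0],[0,0,0,0],[0,0,0,0],[0,0,0,0]], gripper=0, newtons=30)

```text
clock: 13.3
position: [0.4938, -0.2191, 0.0153]
tool_rot: [-3.141, 0.0, 2.5]
force: [-2.1, -0.6, 5.5]
grip_width: 0.0355
finger_force: 30.2
```

Emit:
move_arm(moves=[[0,0,5,0],[0,0,20,0],[0,0,45,0],[0,0,75,0],[0,0,100,0],[10,17,110,0],[29,48,110,0.08],[50,83,110,0.16],[71,118,110,0.24],[92,153,110,0.32],[107,178,110,0.344],[114,190,110,0.344]])

```text
clock: 14.8
position: [0.6081, -0.0262, 0.125]
tool_rot: [3.141, -0.0, 2.846]
force: [0.1, -1.0, -1.3]
grip_width: 0.0354
finger_force: 30.3
```

Run:
```python
from h import *
s=monitor.observe();P=s["position"];rp=s["tool_rot"];print(s["clock"],P,rp,s["force"],s["grip_width"],s["finger_force"])
w=grab_frame("wrist");b=grab_frame("scene");a=grab_frame("top")
o=np.zeros((600,800,3),np.uint8);o[:300,:400]=cv2.resize(w,(400,300));o[:300,400:]=cv2.resize(b[120:255,150:330],(400,300));o[300:,:400]=cv2.resize(a[100:250,200:400],(400,300));cv2.imwrite("pics/p3.png",o);cv2.imwrite("pics/w3.png",w)
```

```text
14.8 [ 0.60810479 -0.0262332   0.12503138] [ 3.14064879e+00 -4.21823850e-04  2.84594519e+00] [ 0.09344803 -0.9790995  -1.26591842] 0.035379364274456294 30.303289890289307
```

View pics/p3.png

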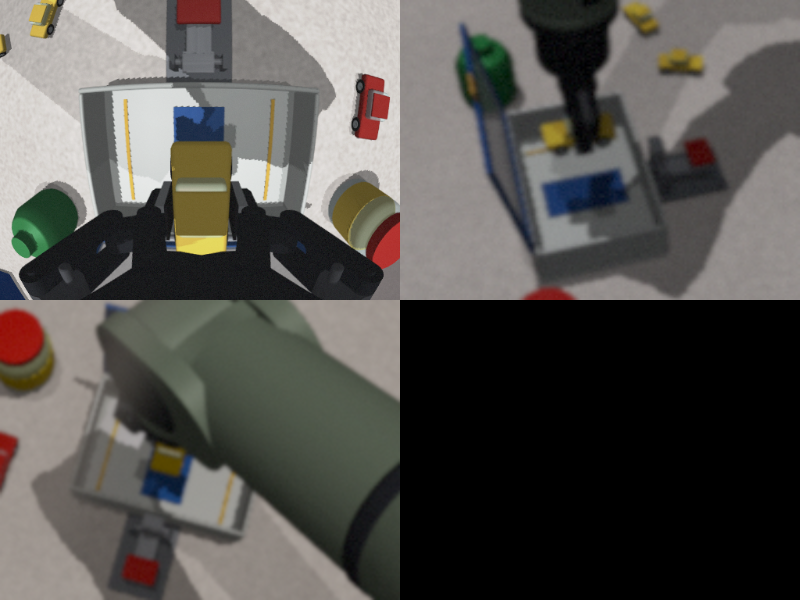

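The car hangs level over the patch and lines up sideways in the wrist view (car at column 202, patch at 198 of the panel). Now I lower it.

Emit:
move_arm(moves=[[-1,-2,-20,0],[-1,-2,-45,0],[-1,-2,-65,0],[-1,-2,-80,0],[-1,-2,-90,0],[-1,-2,-95,0],[-1,-2,-97,0],[-1,-2,-98,0],[-1,-2,-99,0],[-1,-2,-99,0]])

```text
clock: 16.2
position: [0.6068, -0.0309, 0.0261]
tool_rot: [3.142, 0.0, 2.844]
force: [0.7, 0.3, -1.2]
grip_width: 0.0354
finger_force: 30.3
```

Emit:
move_arm(moves=[[0,0,-0.5,0],[0,0,-1,0],[0,0,-1.5,0],[0,0,-2,0],[0,0,-2,0]])

```text
clock: 16.82
position: [0.6067, -0.0309, 0.0239]
tool_rot: [-3.142, -0.0, 2.844]
force: [-0.1, 0.1, -1.1]
grip_width: 0.0354
finger_force: 30.3
```

Emit:
move_arm(moves=[[0,0,-0.3,0],[0,0,-0.6,0],[0,0,-0.9,0],[0,0,-0.9,0]])

```text
clock: 17.32
position: [0.6067, -0.0309, 0.0233]
tool_rot: [-3.141, 0.0, 2.844]
force: [-2.6, -0.8, 4.6]
grip_width: 0.0356
finger_force: 31.1
```

Contact on the floor, at the expected height. I open the gripper and raise it straight up.

Emit:
move_arm(moves=[[0,0,0,0],[0,0,0,0],[0,0,0,0],[0,0,0,0],[0,0,0,0]], gripper=0.8)

```text
clock: 17.95
position: [0.6067, -0.0309, 0.0231]
tool_rot: [-3.142, -0.0, 2.844]
force: [0.3, -0.4, 0.4]
grip_width: 0.0682
finger_force: 0.0
```

Emit:
move_arm(moves=[[0,0,4,0],[0,0,12,0],[0,0,30,0],[0,0,60,0],[0,0,100,0],[-20,0,140,0],[-60,-20,160,0],[-110,-60,160,0],[-150,-110,160,0],[-160,-160,160,0],[-160,-200,160,0],[-160,-200,160,0]])

```text
clock: 19.45
position: [0.4461, -0.2337, 0.1838]
tool_rot: [-3.141, 0.0, 2.839]
force: [-0.1, 1.3, -0.3]
grip_width: 0.0682
finger_force: 0.0
```

Run:
```python
from h import *
s=monitor.observe();print(s["clock"],s["position"],s["force"],s["grip_width"])
a=grab_frame("top");b=grab_frame("scene")
o=np.zeros((300,800,3),np.uint8);o[:,400:]=cv2.resize(b[120:255,150:330],(400,300));o[:,:400]=cv2.resize(a[100:250,180:380],(400,300));cv2.imwrite("pics/p4.png",o)
for n,im in(("top",a),("scene",b)):
    m=cv2.inRange(cv2.cvtColor(im,cv2.COLOR_BGR2HSV),(20,110,50),(36,255,255));k=np.zeros_like(m);u,v=map(int,proj(n,np.array([.608,-.029,.03])));k[v-25:v+25,u-25:u+25]=m[v-25:v+25,u-25:u+25]
    c=max(cv2.findContours(k,0,1)[0],key=cv2.contourArea);q=np.array([onz(n,p,.028) for p in c[:,0]]);print(n,cv2.minAreaRect((q[:,:2]*1e3).astype(np.float32)))
```

```text
19.45 [ 0.44610679 -0.23368684  0.18378986] [-0.0928208   1.33053678 -0.2512255 ] 0.06818163683311093
top ((607.2306518554688, -29.478219985961914), (34.78460693359375, 80.4144287109375), 73.05687713623047)
scene ((607.6237182617188, -31.46051788330078), (47.376014709472656, 78.50871276855469), 74.20059967041016)
```

View pics/p4.png

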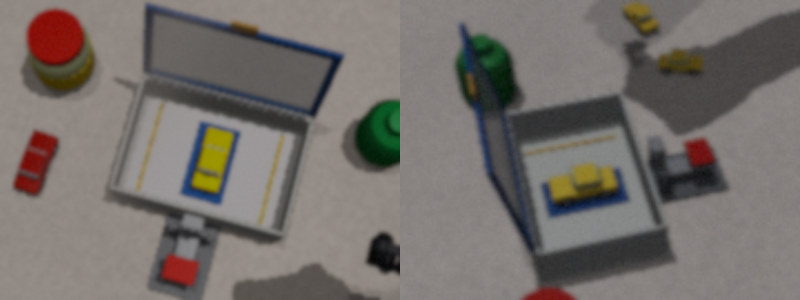

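The yellow car stands on its wheels, centred on the patch and lengthwise along it (left panel at (212,160)). The lid is open and nothing else has moved.

```bash
python3 -c "
from workcell import bot
print(bot.job_done())"
```

```text
the job is handed in; nothing more can be done
None
```

The lid was sprung open with a gentle press (about 13 N at most in my readings) and stands open. The yellow car is released on its wheels, within about 3 mm of the blue patch's centre and lengthwise along it, and the job was handed in at about 19.5 s.

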